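# Fit the service knob and hold the controller's shaft down

## Robot

A 7-joint arm with a two-finger parallel gripper is mounted at the origin on the work surface. World frame = base frame: x ahead of the robot, y to its left, z up, the work surface at z = 0. Lengths are in mm, angles in rad, forces in N, time in s.
With the tool pointing down it reaches from about 400 to 875 mm from the base axis. Payload 4.4 kg.
Tool frame: the origin (TCP) lies at the very end of the fingers, on their centre line; the grasp point (between the pads) lies ctrl.grip_point_offset behind it (ctrl.grip_point_offset is the distance from the TCP to the grasp point, in mm); z points along the fingers, y is the line along which they close (so a half turn about z gives the same grasp; the last joint's range is limited). The gripper opens to 85 mm and grips with 20 to 120 N. Pads are 22 mm wide; open, the fingers measure 114 mm over their backs; the gripper's body (76 mm by 85 mm) begins 54 mm behind the grasp point. The pads swing forward as they close: fully open they stand 13 mm farther back than shut.
Start: joints at [1.121, 0.628, 0.038, 1.517, -0.027, 0.996, -0.02], TCP at [243.418, -602.715, 231.313] pointing down, gripper open.
Joint ranges: [-3.06, 3.06], [-0.37, 2.12], [-1.25, 1.32], [0.18, 2.47], [-1.1, 4.24], [0.23, 1.98], [-2.94, 2.94]. Speed limits (rad/s): [2.57, 2.57, 3.14, 3.14, 3.14, 3.14, 3.14].

## Interface

Orientations are given as [roll, pitch, yaw] about the fixed x, y, z axes, in that order (R = Rz(yaw) Ry(pitch) Rx(roll)).
In Python, from cell import read_state, cams, ctrl, models gives the robot as it stands. The module is installed in compiled form; this text tells all that it offers.
- The arm moves only by the tool run_rows, called after "Request:" as name([rows], argument=value, ...), one row to a line, values as JSON. Schema: {"type":"object","properties":{"motion":{"type":"array","items":{"type":"array","items":{"type":"number"},"minItems":7,"maxItems":7},"minItems":1,"maxItems":12},"only":{"type":"string"},"quiet":{"type":"boolean"},"lines":{"type":"string"}},"required":["motion"],"additionalProperties":false}. motion is a list of rows, 1 to 12 of them, each of 7 numbers: dx, dy, dz in shares of the most that a row can go, 1 being 50 mm, then a rotation vector rx, ry, rz in rad, then the finger opening in mm; each row shifts and turns the commanded pose from where the row before left it, along the tool's axes as they then stand; what a row does not reach is not made up. A row lasts 1/10 s, in which the tool goes at most 50 mm and 0.15 rad, less where a joint would pass 70% of its speed; a pose out of reach is approached as far as the arm can. The fingers move at their own pace and stop on an object; the grip force is fixed at half the most. Time passes only in rows, so rows that do not move let the fingers close. The tool returns the time, the measured TCP pose, the force, the opening and the grip force at its end. only (a regular expression) keeps the lines of the reply that match it, lines (a string "A,B") keeps lines A to B, and quiet returns only ok. Input that does not fit is refused with a message, and nothing moves.
- read_state(): the state, without advancing time (a new reading comes with each control period).
- cams.get_image(name): name is "side" or "top" or "wrist"; returns (picture, depth): 384x512x3 uint8, blue, green, red; 384x512 float32, mm along the optical axis (not along the pixel's ray), 0 where there is no reading.
- cams.calibration(name): a dict with "fx", "fy", "cx", "cy" (pixels), "rvec" (rotation vector, rad) and "tvec" (3), from world to camera coordinates, as OpenCV has them; the wrist camera has in their place "hand_eye" (4x4, takes a point from camera to tool coordinates, whose origin is the TCP and whose axes are the flange's). Camera axes: x right, y down, z forward; pixel columns grow to the right and rows downward; lengths in mm; the calibration is good to about 2 mm. The wrist camera is an equidistant fisheye: a pixel r from the principal point sees the ray r / f radians off the axis. A picture is of the moment at which its call begins: read the wrist's pose just before it. calibration takes no time and is no camera call.
- ctrl.finish_job(): hands the job in; it is judged then, once.
Trained networks look in the newest picture that a camera, given by its name, has taken for a name from the list of things; names that differ only in an ending like _2 or _b are one class to them, and where a whole thing is asked for, a point or a joint stands for the part that bears it (a point fixed in the world has none). Each returns a list of dicts, best first, with "confidence" (0 to 1); they miss things now and then, are a little off and sometimes report something else, mostly with a low value. They report only what shows in the picture. A call takes as long as a camera call.
- models.search_frame(thing, camera): "extent" ([left, top, right, bottom] in pixels, round what is visible of it).
- models.mark_of(thing, camera): "position" ([column, row] in pixels: a listed point, or the origin of a listed thing).
The state is a dict: "clock": time; "qpos": joint angles; "qd": joint speeds; "tau": joint torques, N m; "eef_pos": TCP position; "tool_rot": TCP orientation; "force": force on the tool from outside, world axes, zero at the start; "torque": the same for the moment, N m; "width": finger opening in mm; "gripper_force": force on a finger pad.
Only numpy, scipy, OpenCV 4.12 (cv2) and the standard library are available. Lean on these libraries where they do the work, as an engineer would, in place of code of your own. Each camera call takes 0.05 s, during which the arm holds its last target. There are 200 camera calls.

## Task

Hold the heater controller in calibration: pull the long-stemmed service knob up out of its upright holder, turn it so that the flat in its socket matches the flat on the console's bare D-shaft, push it fully home on the shaft, then press on so that the sprung shaft is pushed right down. Finish while still gripping the knob and keeping the shaft pressed: do not let go or ease off. Leave everything else on the bench where it stands.

Things in the scene. Friction and masses are not known exactly. Their poses are not given: they have to be found in the camera images.
- knob: long-stemmed service knob, 98 mm tall, about 90 g, standing stem-down in the holder. Origin: centre of the stem's lower end, z up the stem. Steel stem 20 mm across, z 0-59 mm; dark collar 24 mm, z 59-62. Head: black bar, z 62-98, 14 mm thick along y, x -15 to +13, then a pointed nose to x = +21 mm (white line on top from the middle to the nose)
- knob_grip (a point): point on the knob's axis amid the head's two flat sides (they face the knob's +y and -y, 14 mm apart, 28 mm wide, 36 mm high: grip these), 82 mm above the stem's lower end; same axes as the knob
- knob_seat (a point): closed end of the D-shaped socket in the stem's lower end, on the knob's axis 16 mm above that end; same axes. The socket opens downwards, is 16 mm deep and 13.6 mm across its round; its flat wall is 3.8 mm from the axis on the +x side, the side of the nose: the nose shows where the flat is
- holder: aluminium block 50 x 50 x 60 mm on a 66 mm rubber foot, fixed; the knob stands in its square well, 23 mm wide, 50 mm deep, floor 10 mm above the bench, with about 1 mm of play, so it may lean a little. Origin: centre of its underside. A like block nearby holds the nut driver; the two are in either order
- shaft_tip (a point): centre of the top of the bare upright steel D-shaft on the console; the console's top is 30 mm below it while it is up. Diameter 12 mm, one flat 3 mm from the axis on the point's +x side, top 3 mm tapered by about 1.5 mm. It matches the knob when their x axes point the same way (within about 0.1 rad)
- dial (a joint): turn of the bare shaft about its upright axis, rad, anticlockwise from above, 0 when its flat faces the console's +x; held by about 0.03 N m of friction, so it need not be turned. A steel washer at its foot, top 24 mm below the tip, turns with it; its tab, 6 mm wide, sticks out 20 mm from the axis on the flat's side
- shaft (a joint): how far the bare shaft is pushed down, m: 0 up, 0.006 fully down on its stop. A spring pushes it up with 1.8 N at 0 and 9 N at 0.006
- console: white bench heater controller, 170 x 270 x 55 mm high, fixed. Origin: centre of its underside. On its top, 75 mm apart along its y at its x = -35 mm, are three controls: the bare shaft and two fitted black round knobs, 28 mm wide and 19 mm high, in any order
- nutdriver: round-handled nut driver standing in the other holder, 124 mm tall (its top 134 mm above the bench: carry the knob clear over it), origin at its foot; leave it in its holder, a bystander
- jar: small closed amber jar, 42 mm across, 50 mm tall, a bystander
- tweezers: steel tweezers, lying flat, 125 mm long, 8 mm high, a bystander
- meter: hand-held multimeter lying on its back, 170 x 85 x 44 mm, a bystander
- reel: small metal-wound reel standing on its flange, 60 mm across, 38 mm high, a bystander
- loupe: brass-rimmed magnifying glass lying flat, 72 mm across with a 85 mm handle, a bystander
- chip_tray: black divided tray of chips, 100 x 75 x 18 mm, a bystander
- screwdriver: black-handled screwdriver lying flat, 200 mm long, a bystander

How it is judged:
By the outcome, as a careful person would: the job done as asked, in the order asked, and still so for the second after the job is handed in, while the arm keeps its last pose, push and grip.
It also fails if it takes over 45 s, if anything falls off the work surface, if the arm or the gripper's body presses on something with over 40 N, if the wrist force passes 120 N, or if a joint passes its speed limit or range.

## Working session

There is one attempt and no reset: what is moved stays moved. The work goes in short steps, Python scripts to look and compute and a tool call to move; the robot and the scene stay as the last step left them, time stands still between calls to the robot, and variables do not carry over. Pictures are saved under pics/ and viewed, at most 11 in all, crops included, and the job is handed in when it is done.

```bash
mkdir -p pics
```

Create h.py:
```python
import numpy as np, cv2
from cell import read_state, cams, ctrl, models
def ray(cam,u,v):
    c=cams.calibration(cam)
    R=cv2.Rodrigues(np.array(c["rvec"],float))[0];t=np.array(c["tvec"],float).ravel()
    d=np.array([(u-c["cx"])/c["fx"],(v-c["cy"])/c["fy"],1.])
    return -R.T@t, R.T@d
def atz(cam,u,v,z):
    o,d=ray(cam,u,v); return o+d*(z-o[2])/d[2]
def atd(cam,u,v,dep):
    o,d=ray(cam,u,v); return o+d*dep
```

Run:
```python
from h import *
np.set_printoptions(precision=1,suppress=True)
print(ctrl.grip_point_offset, read_state())
for c in("top","side"):
    im,d=cams.get_image(c);cv2.imwrite(f"pics/{c}1.png",im);np.save(c+"d.npy",d)
    print(c,cams.calibration(c))
    for t in("knob","knob_grip","holder","shaft_tip","console","nutdriver"):
        print(t,[(np.round(r["position"],1),round(r["confidence"],2)) for r in models.mark_of(t,c)][:3])
```

```text
18.700000000000003 {'clock': 0.0, 'qpos': array([ 1.1,  0.6,  0. ,  1.5, -0. ,  1. , -0. ]), 'qd': array([ 0.,  0., -0.,  0., -0., -0., -0.]), 'tau': array([ -0. , -56.3,   1.2, -19.3,   0. ,   0. ,  -0. ]), 'eef_pos': array([ 243.2, -602.1,  230.4]), 'tool_rot': array([-3.1,  0. ,  0.4]), 'force': array([-0.2, -0.8,  0.3]), 'torque': array([-0.1, -0. ,  0.1]), 'gripper_force': 0.0, 'width': 85.55601748261722}
top {'fx': 382.999160949679, 'fy': 382.999160949679, 'cx': 256.09249814166054, 'cy': 193.71166031738005, 'rvec': array([ 2.2, -2.2,  0.1]), 'tvec': array([  -4.6,  591.7, 1240.8])}
knob [(array([266.5, 137.2]), 0.58), (array([341.4, 199.6]), 0.44)]
knob_grip [(array([342.5, 199.1]), 0.66)]
holder []
shaft_tip [(array([336.2, 159.5]), 0.36)]
console [(array([196.6, 217.9]), 0.59)]
nutdriver [(array([403.3, 225.8]), 0.67), (array([297.6, 214.3]), 0.51)]
side {'fx': 396.47635263975184, 'fy': 396.47635263975184, 'cx': 257.40445951996355, 'cy': 192.90811297738432, 'rvec': array([ 0.9, -2.5,  1. ]), 'tvec': array([ 395.7,  335.3, 1028.3])}
knob [(array([269. , 153.6]), 0.56), (array([223. , 245.6]), 0.47), (array([305.7, 165.6]), 0.45)]
knob_grip [(array([302.5, 149.4]), 0.5), (array([223.6, 245.8]), 0.17)]
holder [(array([301.2, 169.3]), 0.87), (array([161.9, 358. ]), 0.46)]
shaft_tip [(array([225.2, 244.7]), 0.56)]
console [(array([217.3, 257.5]), 0.71)]
nutdriver [(array([223.6, 245.6]), 0.56), (array([289.6, 195.4]), 0.55), (array([314.6, 226.6]), 0.27)]
```

View pics/top1.png

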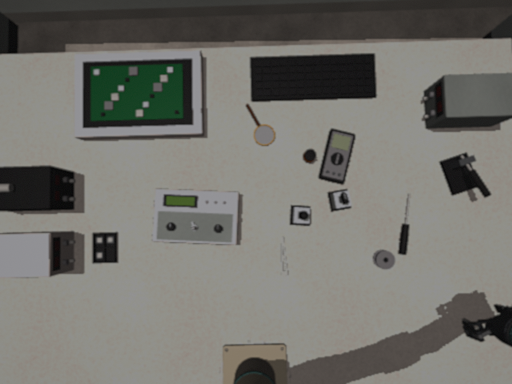

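View pics/side1.png

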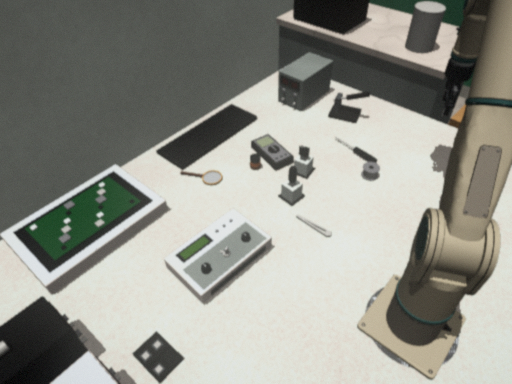

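The top view shows the console at about (196,217), with the bare shaft in the middle at (194,225). The holders are at (301,215) and (340,200). The side view suggests the far one, at (303,160), is the knob. I'll zoom in to confirm.

Run:
```python
from h import *
np.set_printoptions(precision=1,suppress=True)
t=cv2.imread("pics/top1.png");s=cv2.imread("pics/side1.png")
f=lambda im,x,y,w:cv2.resize(im[y:y+int(w*.75),x:x+w],(400,300),interpolation=cv2.INTER_CUBIC)
cv2.imwrite("pics/z.png",np.vstack([np.hstack([f(t,285,175,80),f(t,150,195,96)]),np.hstack([f(s,260,135,80),f(s,185,220,88)])]))
d=np.load("topd.npy")
for (u,v) in [(342,199),(345,198),(304,215),(306,215),(194,225),(171,227),(218,229)]:
    print(u,v,atd("top",u,v,np.median(d[v-1:v+2,u-1:u+2])))
```

```text
342 199 [ 563.7 -287.6   82.3]
345 198 [ 565.4 -291.4  107.9]
304 215 [ 517.  -162.6  132.2]
306 215 [ 516.8 -168.5  132.6]
194 225 [494.7 178.4  61.2]
171 227 [490.5 248.6  73.5]
218 229 [480.5 101.   74.5]
```

View pics/z.png

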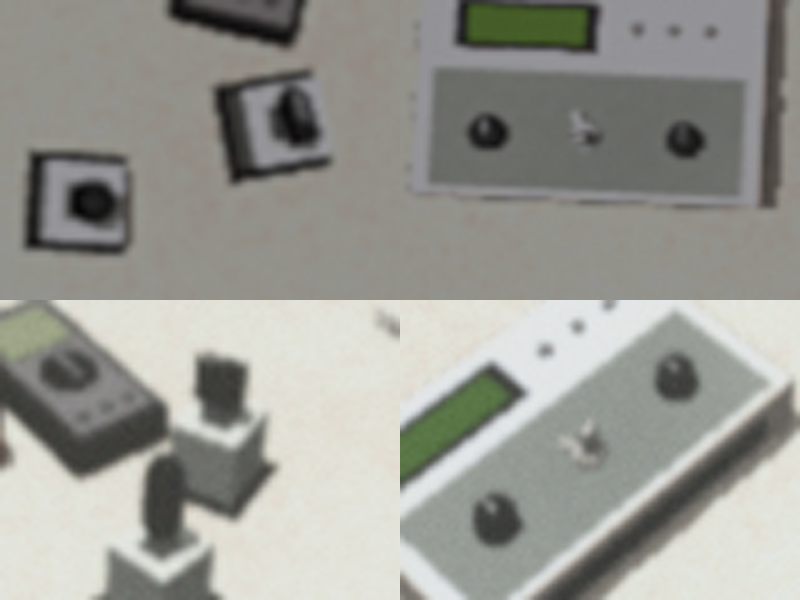

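The knob, a bar-shaped head, is in the far holder at about (565,-288). The round nut driver is in the nearer one. The bare shaft, with its tab, is in the middle of the console. Next I'll move the wrist camera over the knob.

Add to h.py:
```python
from scipy.spatial.transform import Rotation as Rot
def pose():
    s=read_state(); return np.array(s["eef_pos"]),Rot.from_euler("xyz",s["tool_rot"]).as_matrix()
def wray(u,v,p,R):
    c=cams.calibration("wrist");H=np.array(c["hand_eye"])
    x=(u-c["cx"])/c["fx"];y=(v-c["cy"])/c["fy"];th=np.hypot(x,y)
    k=np.sinc(th/np.pi)**-1 if 0 else (np.sin(th)/th if th>1e-9 else 1.)
    d=np.array([x*k,y*k,np.cos(th)])
    return p+R@H[:3,3], R@H[:3,:3]@d
def watz(u,v,z,p,R):
    o,d=wray(u,v,p,R); return o+d*(z-o[2])/d[2]
def wproj(P,p,R):
    c=cams.calibration("wrist");H=np.array(c["hand_eye"])
    q=H[:3,:3].T@(R.T@(np.array(P)-p)-H[:3,3]);r=np.hypot(q[0],q[1]);th=np.arctan2(r,q[2])
    return np.array([c["cx"]+c["fx"]*th*q[0]/r,c["cy"]+c["fy"]*th*q[1]/r])
def go(target):
    p,R=pose(); return R.T@(np.array(target)-p)
```

Run:
```python
from h import *
np.set_printoptions(precision=3,suppress=True)
print(cams.calibration("wrist"));print(pose());print(go([540,-300,230]))
```

```text
{'fx': 297.3186396354542, 'fy': 297.3186396354542, 'cx': 252.1518758402231, 'cy': 192.02115473581628, 'hand_eye': array([[  -0.002,   -0.952,   -0.307,   79.136],
       [   1.   ,   -0.002,    0.   ,    0.951],
       [  -0.001,   -0.307,    0.952, -141.743],
       [   0.   ,    0.   ,    0.   ,    1.   ]])}
(array([ 243.433, -602.708,  231.34 ]), array([[ 0.927,  0.374,  0.   ],
       [ 0.374, -0.927, -0.   ],
       [ 0.   ,  0.   , -1.   ]]))
[ 388.331 -169.655    1.359]
```

The manual's scale: shifts go in shares of 50 mm. Converting my numbers, 40 mm is 0.8, 28 mm is 0.56.

Request:
run_rows([
  [0.8, -0.36, 0, 0, 0, 0, 85],
  [0.8, -0.36, 0, 0, 0, 0, 85],
  [0.8, -0.36, 0, 0, 0, 0, 85],
  [0.8, -0.36, 0, 0, 0, 0, 85],
  [0.8, -0.36, 0, 0, 0, 0, 85],
  [0.8, -0.36, 0, 0, 0, 0, 85],
  [0.8, -0.36, 0, 0, 0, 0, 85],
  [0.8, -0.36, 0, 0, 0, 0, 85],
  [0.8, -0.36, 0, 0, 0, 0, 85],
  [0.56, -0.16, 0, 0, 0, 0, 85],
  [0, 0, 0, 0, 0, 0, 85],
])

```text
clock: 1.8
eef_pos: [544.1, -294.3, 231.3]
tool_rot: [-3.14, -0.004, 0.392]
force: [-0.2, 0.3, 0.2]
width: 85.0
gripper_force: 0.0
```

Run:
```python
from h import *
np.set_printoptions(precision=3,suppress=True)
p,R=pose();print(p,R)
im,d=cams.get_image("wrist");cv2.imwrite("pics/w1.png",cv2.resize(im,(800,600)))
np.save("w1d.npy",d)
for t in("knob_grip","knob","holder"):
  for r in models.mark_of(t,"wrist"): print(t,r,watz(*r["position"],{"knob_grip":92,"knob":10,"holder":0}[t],p,R))
```

```text
[ 544.149 -294.297  231.258] [[ 0.924  0.382  0.003]
 [ 0.382 -0.924  0.003]
 [ 0.004 -0.001 -1.   ]]
knob_grip {'position': [260.6, 162.5], 'confidence': 0.76} [ 565.006 -295.379   92.   ]
knob {'position': [258.4, 148.1], 'confidence': 0.73} [ 565.566 -294.586   10.   ]
holder {'position': [260.5, 146.9], 'confidence': 0.97} [ 566.592 -297.254    0.   ]
```

View pics/w1.png

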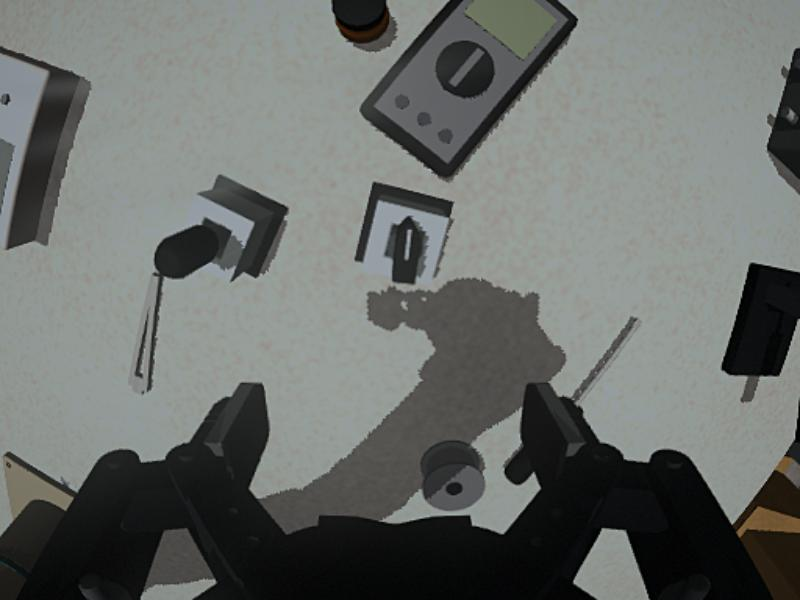

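Looking down, the knob's nose points up in the picture, its tip at about (407,218) of the 800-wide picture, and the fingers straddle either side of it. I'll measure its top face from depth.

Add to h.py:
```python
def cloud(d,p,R,u0,u1,v0,v1):
    c=cams.calibration("wrist");out=[];px=[]
    for v in range(v0,v1):
        for u in range(u0,u1):
            if d[v,u]>0:
                o,r=wray(u,v,p,R); H=np.array(c["hand_eye"]); zc=(R@H[:3,2])@r
                out.append(o+r*d[v,u]/zc);px.append((u,v))
    return np.array(out),np.array(px)
```

Run:
```python
from h import *
np.set_printoptions(precision=2,suppress=True)
p,R=pose();d=np.load("w1d.npy")
P,px=cloud(d,p,R,230,300,110,190)
m=P[:,2]>100;T=P[m];print(m.sum(),np.median(T[:,2]))
T=T[T[:,2]>np.median(T[:,2])-4];xy=T[:,:2].astype(np.float32)
(c,s,a)=cv2.minAreaRect(xy);print("rect",c,s,a)
e=np.linalg.svd(xy-xy.mean(0),full_matrices=False)[2][0];e*=np.sign(e[0]);print("mean",xy.mean(0),"pca yaw",np.arctan2(e[1],e[0]))
t=(xy-xy.mean(0))@e;print(t.min(),t.max()); print("line yaw",(lambda q:np.arctan2(q[1],q[0]))(watz(408/1.5625,217/1.5625,108,p,R)-watz(405/1.5625,256/1.5625,108,p,R)), watz(408/1.5625,217/1.5625,108,p,R),watz(405/1.5625,256/1.5625,108,p,R))
B=P[(P[:,2]>52)&(P[:,2]<68)];print("holder",cv2.minAreaRect(B[:,:2].astype(np.float32)))
print("tool yaw",np.arctan2(R[1,0],R[0,0]))
```

```text
Traceback (most recent call last):
  File "h.py", line 34, in cloud
    o,r=wray(u,v,p,R); H=np.array(c["hand_eye"]); zc=(R@H[:3,2])@r
        ~~~~^^^^^^^^^
  File "h.py", line 16, in wray
    c=cams.calibration("wrist");H=np.array(c["hand_eye"])
ValueError: time passes only in moves, steps and waits
```

```bash
sed -i 's/cams.calibration("wrist")/WC/; s/^from cell.*/&\nWC=cams.calibration("wrist")/' h.py
```

Create m.py:
```python
from h import *
import sys
np.set_printoptions(precision=2,suppress=True)
p,R=pose();d=np.load("w1d.npy")
P,px=cloud(d,p,R,230,300,110,190)
m=P[:,2]>100;T=P[m];print(m.sum(),np.median(T[:,2]))
T=T[T[:,2]>np.median(T[:,2])-4];xy=T[:,:2].astype(np.float32)
(c,s,a)=cv2.minAreaRect(xy);print("rect",c,s,a)
e=np.linalg.svd(xy-xy.mean(0),full_matrices=False)[2][0];e*=np.sign(e[0]);print("mean",xy.mean(0),"pca yaw",np.arctan2(e[1],e[0]))
t=(xy-xy.mean(0))@e;print(t.min(),t.max()); print("line yaw",(lambda q:np.arctan2(q[1],q[0]))(watz(408/1.5625,217/1.5625,108,p,R)-watz(405/1.5625,256/1.5625,108,p,R)), watz(408/1.5625,217/1.5625,108,p,R),watz(405/1.5625,256/1.5625,108,p,R))
B=P[(P[:,2]>52)&(P[:,2]<68)];print("holder",cv2.minAreaRect(B[:,:2].astype(np.float32)))
print("tool yaw",np.arctan2(R[1,0],R[0,0]))
```

```bash
python3 m.py
```

```text
547 107.12374942773562
rect (561.35009765625, -301.16864013671875) (36.028106689453125, 14.11197280883789) 15.544300079345703
mean [ 560.36 -301.33] pca yaw 0.27361944
-17.011393 19.015549
line yaw 0.31055992891741974 [ 581.97 -293.52  108.  ] [ 560.04 -300.56  108.  ]
holder ((558.5110473632812, -302.1639099121094), (51.03733444213867, 50.4508171081543), 7.876813888549805)
tool yaw 0.3818465794731869
```

Add to m.py:
```python
px=px[m];print(px.min(0),px.max(0),px.mean(0))
print(pose())
i=np.where(m)[0][100];print(P[i],watz(*px[100],P[i][2],p,R))
im=cv2.resize(cv2.imread("pics/w1.png"),(512,384));mk=np.zeros((384,512),np.uint8)
for u,v in px: mk[v,u]=255
cs,_=cv2.findContours(mk,0,2);o=cv2.drawContours(cv2.resize(im,(2048,1536),interpolation=2),[c*4 for c in cs],-1,(0,0,255),1)
cv2.imwrite("pics/z2.png",cv2.resize(o[400:800,800:1240],(660,600)))
```

```bash
python3 m.py
```

```text
547 107.12374942773562
rect (561.35009765625, -301.16864013671875) (36.028106689453125, 14.11197280883789) 15.544300079345703
mean [ 560.36 -301.33] pca yaw 0.27361944
-17.011393 19.015549
line yaw 0.31055992891741974 [ 581.97 -293.52  108.  ] [ 560.04 -300.56  108.  ]
holder ((558.5110473632812, -302.1639099121094), (51.03733444213867, 50.4508171081543), 7.876813888549805)
tool yaw 0.3818465794731869
[251 142] [269 182] [260.06 163.34]
(array([ 538.36, -301.2 ,  231.31]), array([[ 0.93,  0.37, -0.  ],
       [ 0.37, -0.93, -0.  ],
       [-0.  ,  0.  , -1.  ]]))
[ 571.72 -300.54  107.2 ] [ 571.72 -300.54  107.2 ]
```

View pics/z2.png

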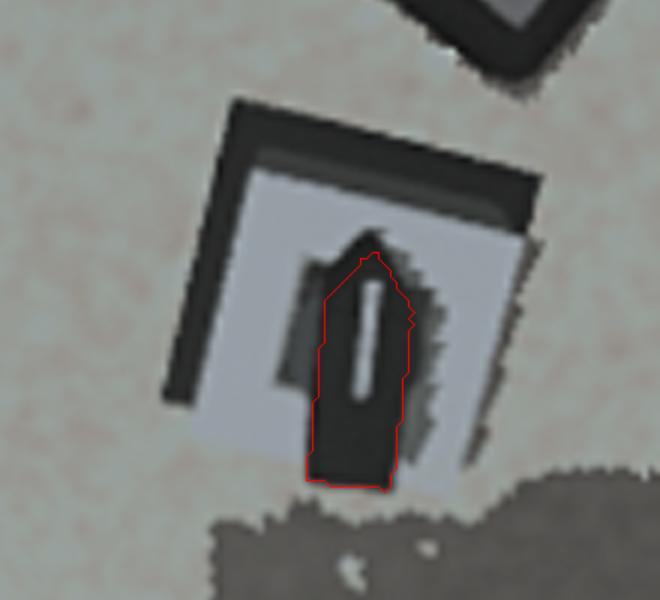

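The arm was still settling in that picture: its pose has drifted 6 mm since. I'll re-measure now that it is still.

Request:
run_rows([
  [0, 0, 0, 0, 0, 0, 85],
  [0, 0, 0, 0, 0, 0, 85],
], quiet=true)

```text
ok
```

Run:
```python
from h import *
p,R=pose();im,d=cams.get_image("wrist");np.save("w1d.npy",d);cv2.imwrite("pics/w1.png",cv2.resize(im,(800,600)))
p2,_=pose();print(p,p2)
for t in("knob_grip","holder"):
  for r in models.mark_of(t,"wrist"): print(t,r["confidence"],watz(*r["position"],{"knob_grip":92,"holder":0}[t],p,R))
```

```bash
python3 m.py | head -9
```

```text
[ 538.67883544 -300.99491576  231.46510358] [ 538.86324461 -300.75953211  231.45612134]
knob_grip 0.7 [ 565.71761312 -294.3417824    92.        ]
558 107.10448949726768
rect (568.2200927734375, -292.758544921875) (36.47489929199219, 14.063986778259277) 16.27588653564453
mean [ 567.12 -293.04] pca yaw 0.2881312
-17.111027 19.374918
line yaw 0.3114848166278126 [ 582.87 -292.51  108.  ] [ 560.93 -299.58  108.  ]
holder ((565.1879272460938, -293.6251220703125), (50.35680389404297, 50.759735107421875), 8.023240089416504)
tool yaw 0.38281791926208
[246 133] [264 173] [255.11 154.53]
(array([ 539.15, -300.32,  231.4 ]), array([[ 0.93,  0.37,  0.  ],
```

Scaled: 30 mm is 0.6, 20 mm is 0.4.

Request:
run_rows([
  [0, 0, 0, 0, 0, 0.098, 85],
  [0.28, 0.008, 0.4, 0, 0, 0, 85],
  [0.264, 0.006, 0.6, 0, 0, 0, 85],
  [0, 0, 0.4, 0, 0, 0, 85],
  [0, 0, 0, 0, 0, 0, 85],
  [0, 0, 0, 0, 0, 0, 85],
  [0, 0, 0, 0, 0, 0, 85],
  [0, 0, 0, 0, 0, 0, 85],
])

```text
clock: 3.15
eef_pos: [566.4, -293.5, 162.9]
tool_rot: [3.14, -0.002, 0.285]
force: [1.3, -0.5, -0.5]
width: 85.3
gripper_force: 0.0
```

Run:
```python
from h import *
np.set_printoptions(precision=3,suppress=True)
ps=[pose()[0] for _ in range(1)];print(ps, go([565.3,-293.6,76]),pose()[1])
```

```text
[array([ 566.422, -293.548,  162.863])] [-1.256 -0.426 86.86 ] [[ 0.96   0.281  0.002]
 [ 0.281 -0.96  -0.001]
 [ 0.002  0.002 -1.   ]]
```

Scaled: 25 mm is 0.5, 20 mm is 0.4.

Request:
run_rows([
  [0, 0, 0.5, 0, 0, 0, 85],
  [-0.02, -0.008, 0.5, 0, 0, 0, 85],
  [0, 0, 0.4, 0, 0, 0, 85],
  [0, 0, 0.3, 0, 0, 0, 85],
  [0, 0, 0, 0, 0, 0, 85],
  [0, 0, 0, 0, 0, 0, 85],
  [0, 0, 0, 0, 0, 0, 85],
])

```text
clock: 3.85
eef_pos: [565.7, -293.2, 77.7]
tool_rot: [3.14, -0.002, 0.286]
force: [-0.1, 0.4, 0.1]
width: 85.3
gripper_force: 0.0
```

Run:
```python
from h import *
np.set_printoptions(precision=3,suppress=True)
print(go([565.3,-293.6,76]))
im,d=cams.get_image("wrist");cv2.imwrite("pics/w2.png",im[60:384])
```

```text
[-0.499  0.229  1.668]
```

View pics/w2.png

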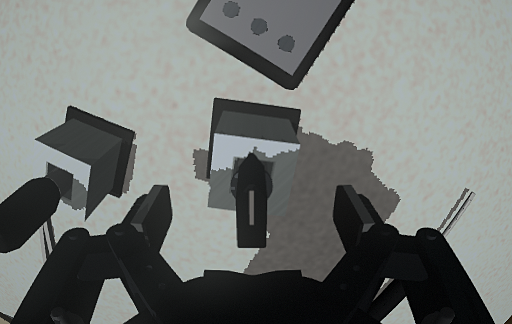

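The knob sits centred between the fingers at (252,210), its nose away from the palm. I'll close the gripper and lift.

Scaled: 1 mm is 0.02.

Request:
run_rows([
  [0, 0, 0.02, 0, 0, 0, 10],
  [0, 0, 0, 0, 0, 0, 10],
  [0, 0, 0, 0, 0, 0, 10],
  [0, 0, 0, 0, 0, 0, 10],
  [0, 0, 0, 0, 0, 0, 10],
  [0, 0, 0, 0, 0, 0, 10],
  [0, 0, 0, 0, 0, 0, 10],
  [0, 0, 0, 0, 0, 0, 10],
])

```text
clock: 4.7
eef_pos: [564.9, -292.8, 75.5]
tool_rot: [3.141, -0.0, 0.286]
force: [0.2, -0.4, 1.9]
width: 13.1
gripper_force: 58.8
```

Request:
run_rows([
  [0, 0, -0.16, 0, 0, 0, 10],
  [0, 0, -0.24, 0, 0, 0, 10],
  [0, 0, -0.4, 0, 0, 0, 10],
  [0, 0, -0.6, 0, 0, 0, 10],
  [0, 0, -0.7, 0, 0, 0, 10],
  [0, 0, -0.7, 0, 0, 0, 10],
  [0, 0, -0.4, 0, 0, 0, 10],
  [0, 0, 0, 0, 0, 0, 10],
])

```text
clock: 5.5
eef_pos: [566.7, -293.8, 239.8]
tool_rot: [3.136, -0.006, 0.286]
force: [1.0, 0.2, -0.5]
width: 13.4
gripper_force: 58.5
```

Request:
run_rows([
  [0, -0.8, 0, 0, 0, 0, 10],
  [0, -0.92, 0, 0, 0, 0, 10],
  [0, -0.92, 0, 0, 0, 0, 10],
  [0, -0.92, 0, 0, 0, 0, 10],
  [0, -0.92, 0, 0, 0, 0, 10],
  [0, -0.92, 0, 0, 0, 0, 10],
  [0, -0.92, 0, 0, 0, 0, 10],
  [0, -0.92, 0, 0, 0, 0, 10],
  [0, -0.92, 0, 0, 0, 0, 10],
  [0, -0.72, 0, 0, 0, 0, 10],
  [0, -0.4, 0, 0, 0, 0, 10],
  [0, 0, 0, 0, 0, 0, 10],
])

```text
clock: 6.7
eef_pos: [432.1, 155.8, 234.7]
tool_rot: [-3.14, 0.002, 0.292]
force: [-0.3, -0.2, -1.8]
width: 13.2
gripper_force: 58.9
```

Request:
run_rows([
  [0, 0, 0, 0, 0, 0, 10],
  [0, 0, 0, 0, 0, 0, 10],
  [0, 0, 0, 0, 0, 0, 10],
  [0, 0, 0, 0, 0, 0, 10],
  [0, 0, 0, 0, 0, 0, 10],
])

```text
clock: 7.2
eef_pos: [434.2, 151.9, 235.3]
tool_rot: [3.141, 0.0, 0.285]
force: [0.1, 0.3, -1.6]
width: 13.1
gripper_force: 58.9
```

Run:
```python
from h import *
p,R=pose();im,d=cams.get_image("wrist");np.save("w3d.npy",d);cv2.imwrite("pics/w3.png",cv2.resize(im,(800,600)));np.savez("w3.npz",p=p,R=R,im=im)
print(p,pose()[0])
for r in models.mark_of("shaft_tip","wrist"): print(r,watz(*r["position"],85,p,R))
```

```text
[434.15468645 151.85021313 235.302718  ] [434.10667931 152.02155742 235.32004203]
{'position': [241.1, 121.6], 'confidence': 0.43} [486.30056399 177.23401391  85.        ]
```

View pics/w3.png

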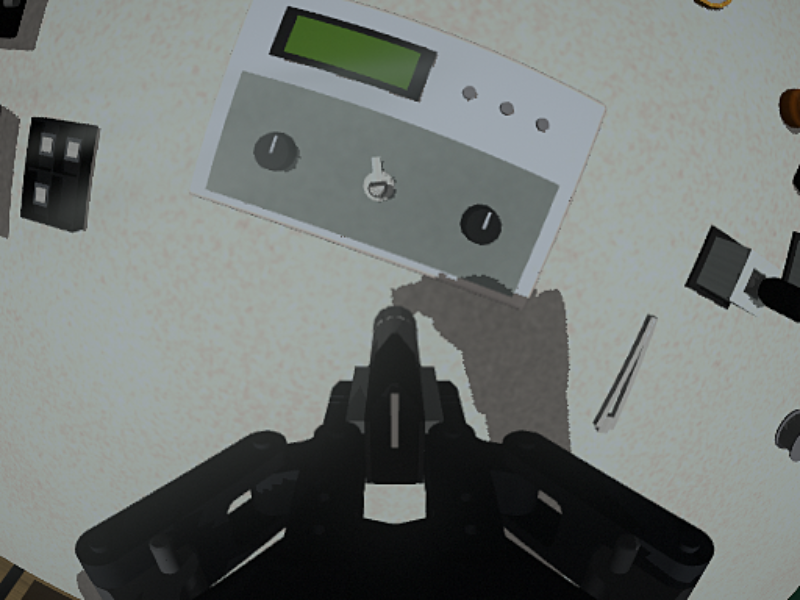

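The bare shaft is at about (380,185) of the 800-wide picture, and its tab points up to (377,158), close to the knob's nose direction already. I'll zoom in for the tip and tab.

Run:
```python
from h import *
im=np.load("w3.npz")["im"];cv2.imwrite("pics/z3.png",cv2.resize(im[93:138,213:273],(800,600),interpolation=cv2.INTER_CUBIC))
```

```text
(no output)
```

View pics/z3.png

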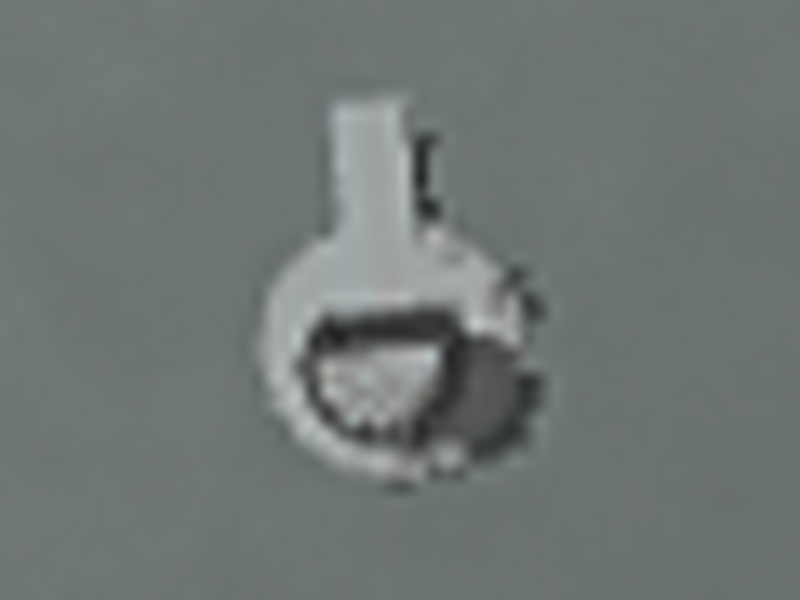

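The tab end is at (370,98) in the crop and the washer's centre near (390,350). The tip face has its flat edge from (322,350) to (440,345), with the bottom at about 440. I'll convert these to world positions.

Run:
```python
from h import *
np.set_printoptions(precision=2,suppress=True)
f=np.load("w3.npz");p,R=f["p"],f["R"]
g=lambda X,Y,z:watz(213+(X+.5)/13.333-.5,93+(Y+.5)/13.333-.5,z,p,R)[:2]
yaw=lambda a,b:np.arctan2(*(b-a)[::-1])
W=np.array([g(*q,61) for q in[(262,345),(280,290),(275,400),(310,448),(520,310),(365,475),(320,243),(490,275)]])
A=np.c_[2*W,np.ones(len(W))];s=np.linalg.lstsq(A,(W**2).sum(1),rcond=None)[0];c=s[:2]
print("washer c",c,"r",np.sqrt(s[2]+c@c),"res",np.linalg.norm(W-c,axis=1))
e=g(369.5,99,61);print("tab yaw centre->end",yaw(c,e),np.linalg.norm(e-c),"edges",yaw(g(335,225,61),g(332,102,61)),yaw(g(411,225,61),g(406,102,61)))
print("flat edge",yaw(g(322,350,85),g(440,345,85))+np.pi/2, "tip circle pts",g(318,370,85),g(442,370,85),g(380,440,85),g(380,348,85))
print("model tip",watz(241.1,121.6,85,p,R))
d=np.load("w3d.npy");P,_=cloud(d,p,R,234,250,113,132);T=P[P[:,2]>82];print(len(T),T.mean(0),T.min(0),T.max(0))
P,px=cloud(d,p,R,140,330,65,165)
K=P[(P[:,2]>70)&(P[:,2]<80)];
for s in(0,1):
  k=K[(K[:,1]>175)==s][:,:2].astype(np.float32);print("fitted",cv2.minEnclosingCircle(k),len(k))
print("nose yaw", pose()[1][:2,0])
# washer/tab by depth
Q=P[(P[:,2]>58.5)&(P[:,2]<64)];Q=Q[np.linalg.norm(Q[:,:2]-c,axis=1)<22];print(len(Q));E=Q[np.linalg.norm(Q[:,:2]-c,axis=1)>12];print("tab by depth",len(E),E.mean(0) if len(E) else 0, yaw(c,E.mean(0)[:2]) if len(E) else 0)
```

```text
washer c [487.41 177.48] r 10.227871200071517 res [10.36 10.15 10.13 10.2  10.59 10.23 10.35  9.79]
tab yaw centre->end 0.36819343310724606 20.185509332704957 edges 0.3010701940468557 0.319253150570558
flat edge 0.3193684683457654 tip circle pts [486.29 182.02] [488.78 173.28] [482.54 176.23] [489.1  178.09]
model tip [486.3  177.23  85.  ]
83 [486.64 177.11  83.64] [481.61 172.24  82.04] [491.81 183.09  85.51]
fitted ((486.27374267578125, 132.5433349609375), 42.073448181152344) 432
fitted ((491.1376953125, 220.00411987304688), 44.83546447753906) 447
nose yaw [0.96 0.28]
188
tab by depth 39 [502.1  183.37  60.07] 0.38132007489254177
```

Request:
run_rows([
  [0, 0, 0, 0, 0, -0.045, 10],
  [0.4, -0.048, 0, 0, 0, 0, 10],
  [0.4, -0.048, 0.2, 0, 0, 0, 10],
  [0.37, -0.042, 0.4, 0, 0, 0, 10],
  [0, 0, 0.4, 0, 0, 0, 10],
  [0, 0, 0.3, 0, 0, 0, 10],
  [0, 0, 0.1, 0, 0, 0, 10],
  [0, 0, 0, 0, 0, 0, 10],
  [0, 0, 0, 0, 0, 0, 10],
  [0, 0, 0, 0, 0, 0, 10],
  [0, 0, 0, 0, 0, 0, 10],
  [0, 0, 0, 0, 0, 0, 10],
])

```text
clock: 8.5
eef_pos: [487.3, 178.1, 165.8]
tool_rot: [-3.142, -0.001, 0.331]
force: [0.5, 0.5, -1.2]
width: 13.2
gripper_force: 58.9
```

Run:
```python
from h import *
np.set_printoptions(precision=2,suppress=True)
p,R=pose();im,d=cams.get_image("wrist");np.savez("w4.npz",p=p,R=R,im=im,d=d)
s,sd=cams.get_image("side")
print(p,R,pose()[0])
a=wproj([487.2,177.5,85],p,R);print("pred tip",a,"pred tcp axis bottom",wproj(p+R@[0,0,65.8],p,R))
q=np.vstack([cv2.resize(im[130:280,152:352],(400,300),interpolation=2)]);
u,v=225,240
cv2.imwrite("pics/w4.png",np.hstack([cv2.resize(im[90:210,200:300],(500,600),interpolation=2),cv2.resize(s[195:267,200:236],(300,600),interpolation=2)]))
```

```text
[487.3  178.12 165.84] [[ 0.95  0.32  0.  ]
 [ 0.32 -0.95  0.  ]
 [ 0.   -0.   -1.  ]] [487.19 178.04 165.64]
pred tip [251.7  201.21] pred tcp axis bottom [250.93 207.5 ]
```

View pics/w4.png

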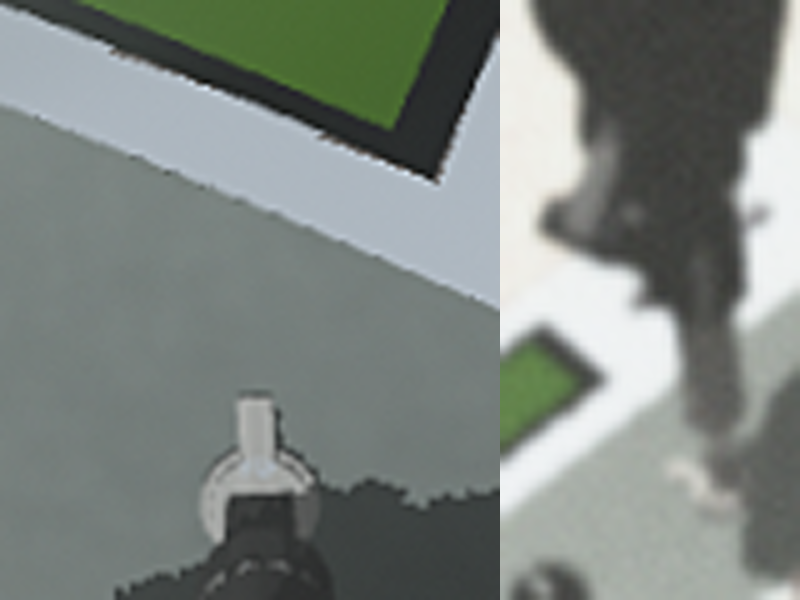

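The wrist crop shows the stem end centred at column 253.4 and the shaft at 252.3, so the stem is about 0.8 mm too far along tool +y. The tab and washer are lined up almost straight ahead. I'll check the fore-aft offset and the lean from the depth data.

Run:
```python
from h import *
from scipy.optimize import least_squares
np.set_printoptions(precision=2,suppress=True)
f=np.load("w4.npz");p,R,d=f["p"],f["R"],f["d"]
P,px=cloud(d,p,R,225,280,165,260)
L=(P-p)@R  # tool coords, z down
L=L[(abs(L[:,1])<25)&(L[:,0]<30)&(L[:,0]>-25)]
for a in range(-20,110,6):
    k=L[(L[:,2]>=a)&(L[:,2]<a+6)]
    if len(k): print(a,len(k),"xmax",np.percentile(k[:,0],[50,95]),"y",np.percentile(k[:,1],[3,50,97]))
S=L[(L[:,2]>20)&(L[:,2]<64)];S=S[S[:,0]>2]
fn=lambda q:np.hypot(S[:,0]-q[0]-q[2]*(S[:,2]-65),S[:,1]-q[1]-q[3]*(S[:,2]-65))-10
r=least_squares(fn,[0,0,0,0],loss="soft_l1",f_scale=.5);print("stem axis at end (tool x,y), lean",r.x,len(S),"med res",np.median(abs(fn(r.x))))
F=L[(L[:,2]>82)&(L[:,2]<103)&(L[:,0]<8)];print("shaft flat pts",len(F),np.median(F,0))
for u,v in((251.2,167.8),(252.3,200)): pass
print("shaft pred",R.T@(np.array([487.2,177.5,85])-p))
# washer/tab in tool frame from pixels
g=lambda X,Y,z:((watz(200+(X+.5)/5-.5,90+(Y+.5)/5-.5,z,p,R)-p)@R)[:2]
print("tab edges",g(238,397,61),g(241,450,61),g(273,397,61),g(278,450,61),"washer L/R",g(200,500,61),g(318,500,61),"flat top edge L/R",g(226,497,61),g(297,493,61))
```

```text
-20 329 xmax [12.42 20.72] y [-11.53   0.83  13.17]
-14 269 xmax [12.75 20.6 ] y [-11.4    1.32  13.17]
-8 247 xmax [12.79 20.69] y [-11.74   0.33  13.3 ]
-2 118 xmax [17.11 20.85] y [-5.47  1.36  8.66]
4 21 xmax [ 8.65 19.28] y [-7.71 -1.83  9.85]
10 4 xmax [5.59 6.21] y [-5.36  9.24 10.11]
16 29 xmax [5.27 7.49] y [-8.17  7.96 10.56]
22 69 xmax [6.92 8.82] y [-7.92 -2.24 10.1 ]
28 93 xmax [8.4  9.91] y [-7.62  0.82 10.35]
34 84 xmax [8.31 9.7 ] y [-7.7   1.46  9.92]
40 87 xmax [8.22 9.3 ] y [-7.5   2.13 10.2 ]
46 83 xmax [8.15 9.41] y [-8.12  0.82 10.93]
52 75 xmax [7.82 9.33] y [-7.76  1.52 10.49]
58 73 xmax [8.26 9.27] y [-7.82  1.54 10.07]
64 26 xmax [7.89 9.33] y [-6.95  1.18 10.61]
82 16 xmax [2.5  2.84] y [-4.86  0.4   5.65]
88 34 xmax [2.32 2.8 ] y [-4.94  0.39  6.54]
94 28 xmax [2.42 2.88] y [-4.47  0.39  5.87]
100 185 xmax [ 4.74 18.31] y [-7.08 -0.02  8.66]
106 1735 xmax [ 5.12 21.22] y [-22.64  -0.03  24.01]
stem axis at end (tool x,y), lean [-0.81  1.28 -0.01  0.  ] 571 med res 0.17468216659980662
shaft flat pts 92 [ 2.42  0.4  93.44]
shaft pred [-0.38  0.56 80.84]
tab edges [20.15 -3.25] [10.77 -2.79] [20.14  2.72] [10.76  3.58] washer L/R [ 1.77 -9.98] [ 1.73 10.55] flat top edge L/R [ 2.31 -5.45] [3.01 6.89]
```

Scaled: 6 mm is 0.12, -0.8 mm is -0.016.

Request:
run_rows([
  [0.004, -0.016, 0, 0, 0, -0.04, 10],
  [0, 0, 0.12, 0, 0, 0, 10],
  [0, 0, 0.12, 0, 0, 0, 10],
  [0, 0, 0, 0, 0, 0, 10],
  [0, 0, 0, 0, 0, 0, 10],
  [0, 0, 0, 0, 0, 0, 10],
])

```text
clock: 9.2
eef_pos: [487.0, 178.8, 153.3]
tool_rot: [3.142, -0.0, 0.371]
force: [-0.6, 0.9, -0.7]
width: 13.3
gripper_force: 58.9
```

Request:
run_rows([
  [0, 0, 0.04, 0, 0, 0, 10],
  [0, 0, 0.04, 0, 0, 0, 10],
  [0, 0, 0.04, 0, 0, 0, 10],
  [0, 0, 0, 0, 0, 0, 10],
  [0, 0, 0, 0, 0, 0, 10],
])

```text
clock: 9.7
eef_pos: [486.9, 178.8, 147.3]
tool_rot: [3.142, 0.0, 0.371]
force: [-0.3, -0.3, -1.3]
width: 13.1
gripper_force: 58.9
```

Run:
```python
from h import *
np.set_printoptions(precision=2,suppress=True)
s=read_state();print(s["force"],s["torque"],s["eef_pos"])
```

```text
[-0.34 -0.31 -1.27] [-0.01 -0.05 -0.06] [486.94 178.82 147.27]
```

Scaled: 2 mm is 0.04.

Request:
run_rows([
  [0, 0, 0.04, 0, 0, 0, 10],
  [0, 0, 0.04, 0, 0, 0, 10],
  [0, 0, 0.04, 0, 0, 0, 10],
  [0, 0, 0, 0, 0, 0, 10],
  [0, 0, 0, 0, 0, 0, 10],
])

```text
clock: 10.2
eef_pos: [486.9, 178.8, 141.2]
tool_rot: [3.142, 0.0, 0.371]
force: [-0.5, -0.6, -0.2]
width: 13.2
gripper_force: 58.9
```

Run:
```python
from h import *
np.set_printoptions(precision=2,suppress=True)
p,R=pose();s=read_state();print(s["force"],s["torque"]);im,d=cams.get_image("wrist")
P,px=cloud(d,p,R,225,280,165,260);L=(P-p)@R;L=L[(abs(L[:,1])<25)&(L[:,0]<30)&(L[:,0]>-25)]
for a in range(-20,90,6):
    k=L[(L[:,2]>=a)&(L[:,2]<a+6)]
    if len(k): print(a,len(k),"xmax",np.percentile(k[:,0],[50,95]),"y",np.percentile(k[:,1],[3,50,97]))
print("head top",np.percentile((((cloud(d,p,R,235,275,200,330)[0])-p)@R)[:,2],[1,5,20]))
cv2.imwrite("pics/w5.png",cv2.resize(im[130:280,180:330],(600,600),interpolation=2))
```

```text
[-0.45 -0.64 -0.16] [-0.03 -0.    0.01]
-20 305 xmax [12.64 20.47] y [-11.36   0.84  13.19]
-14 288 xmax [12.69 20.47] y [-11.55   0.85  13.2 ]
-8 243 xmax [13.16 20.56] y [-11.61   0.35  13.07]
-2 116 xmax [16.88 20.76] y [-5.46  1.62 11.06]
4 26 xmax [ 9.   19.11] y [-7.61 -1.55  9.8 ]
10 3 xmax [5.3  6.26] y [-6.39  8.96  9.51]
16 30 xmax [5.35 7.14] y [-8.17  1.69 10.42]
22 66 xmax [7.26 9.14] y [-7.91  4.51 10.06]
28 96 xmax [8.09 9.7 ] y [-7.97  1.14 10.38]
34 88 xmax [8.32 9.65] y [-7.69  1.15  9.95]
40 81 xmax [8.24 9.39] y [-7.56  1.49 10.26]
46 83 xmax [7.95 9.3 ] y [-8.1   0.83 10.96]
52 69 xmax [7.95 9.27] y [-7.78  1.53 10.  ]
58 76 xmax [8.11 9.33] y [-7.73  1.55 10.3 ]
64 25 xmax [8.06 9.28] y [-6.99  0.83 10.65]
76 201 xmax [ 8.8  18.67] y [-5.5   0.85  8.7 ]
82 2338 xmax [ 9.41 26.26] y [-20.55  -0.73  22.29]
88 41 xmax [-5.49 24.73] y [-21.55   4.05  22.54]
head top [-46.36 -36.53 -31.96]
```

View pics/w5.png

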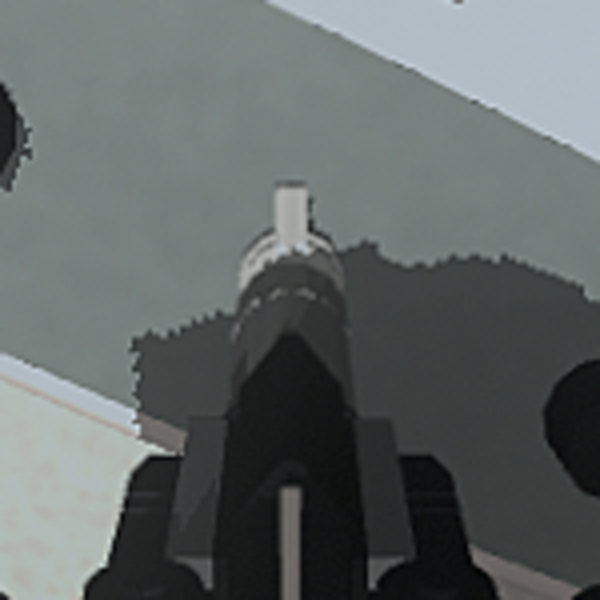

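The stem is about 9 mm over the shaft with no force building up, and the tab at (290,210) lines up with the nose at (290,340). I'll push home and press.

Request:
run_rows([
  [0, 0, 0.04, 0, 0, 0, 10],
  [0, 0, 0.04, 0, 0, 0, 10],
  [0, 0, 0.03, 0, 0, 0, 10],
  [0, 0, 0, 0, 0, 0, 10],
  [0, 0, 0, 0, 0, 0, 10],
  [0, 0, 0, 0, 0, 0, 10],
])

```text
clock: 10.85
eef_pos: [487.0, 178.8, 135.9]
tool_rot: [3.142, -0.0, 0.371]
force: [-0.3, 0.7, -0.8]
width: 13.2
gripper_force: 58.9
```

Request:
run_rows([
  [0, 0, 0.02, 0, 0, 0, 10],
  [0, 0, 0.02, 0, 0, 0, 10],
  [0, 0, 0.02, 0, 0, 0, 10],
  [0, 0, 0, 0, 0, 0, 10],
  [0, 0, 0, 0, 0, 0, 10],
  [0, 0, 0, 0, 0, 0, 10],
])

```text
clock: 11.45
eef_pos: [487.1, 178.9, 133.0]
tool_rot: [3.142, -0.0, 0.371]
force: [-0.2, 0.3, 1.4]
width: 13.5
gripper_force: 59.1
```

Request:
run_rows([
  [0, 0, 0.02, 0, 0, 0, 10],
  [0, 0, 0.02, 0, 0, 0, 10],
  [0, 0, 0, 0, 0, 0, 10],
  [0, 0, 0, 0, 0, 0, 10],
  [0, 0, 0, 0, 0, 0, 10],
])

```text
clock: 11.95
eef_pos: [487.1, 178.9, 131.0]
tool_rot: [-3.142, -0.0, 0.371]
force: [-0.0, -0.4, 4.3]
width: 13.3
gripper_force: 59.5
```

Scaled: 1 mm is 0.02.

Request:
run_rows([
  [0, 0, 0.02, 0, 0, 0, 10],
  [0, 0, 0.02, 0, 0, 0, 10],
  [0, 0, 0.02, 0, 0, 0, 10],
  [0, 0, 0, 0, 0, 0, 10],
  [0, 0, 0, 0, 0, 0, 10],
  [0, 0, 0, 0, 0, 0, 10],
])

```text
clock: 12.55
eef_pos: [487.2, 178.9, 128.2]
tool_rot: [-3.142, -0.001, 0.371]
force: [0.3, -0.1, 8.0]
width: 12.9
gripper_force: 60.5
```

Request:
run_rows([
  [0, 0, 0.01, 0, 0, 0, 10],
  [0, 0, 0.01, 0, 0, 0, 10],
  [0, 0, 0, 0, 0, 0, 10],
  [0, 0, 0, 0, 0, 0, 10],
  [0, 0, 0, 0, 0, 0, 10],
])

```text
clock: 13.05
eef_pos: [487.3, 179.0, 128.0]
tool_rot: [-3.142, -0.001, 0.371]
force: [-1.9, -0.5, 15.0]
width: 13.3
gripper_force: 61.4
```

The shaft is on its stop: z has stalled at 128.0 and the force jumped to 15 N. I'll add a little margin and check that it holds steady.

Scaled: 0.4 mm is 0.008.

Request:
run_rows([
  [0, 0, 0.008, 0, 0, 0, 10],
  [0, 0, 0, 0, 0, 0, 10],
  [0, 0, 0, 0, 0, 0, 10],
  [0, 0, 0, 0, 0, 0, 10],
])

```text
clock: 13.45
eef_pos: [487.4, 179.0, 127.9]
tool_rot: [-3.142, -0.001, 0.371]
force: [-3.0, -1.4, 17.3]
width: 13.2
gripper_force: 61.7
```

Request:
run_rows([
  [0, 0, 0, 0, 0, 0, 10],
  [0, 0, 0, 0, 0, 0, 10],
  [0, 0, 0, 0, 0, 0, 10],
  [0, 0, 0, 0, 0, 0, 10],
  [0, 0, 0, 0, 0, 0, 10],
  [0, 0, 0, 0, 0, 0, 10],
  [0, 0, 0, 0, 0, 0, 10],
  [0, 0, 0, 0, 0, 0, 10],
])

```text
clock: 14.25
eef_pos: [487.4, 179.0, 127.9]
tool_rot: [3.142, -0.001, 0.371]
force: [-3.0, -1.6, 17.9]
width: 12.9
gripper_force: 61.7
```

Run:
```python
from h import *
np.set_printoptions(precision=2,suppress=True)
p,R=pose();im,d=cams.get_image("wrist")
P,px=cloud(d,p,R,225,280,140,260);W=P[(np.hypot(*(P[:,:2]-[502,183]).T)<5)];print("tab z",np.percentile(W[:,2],[20,50,80,97]))
L=(P-p)@R;m=(abs(L[:,1])<8)&(L[:,0]<12)&(L[:,0]>0)&(L[:,2]<70);print("stem end tool z",np.percentile(L[m][:,2],98))
cv2.imwrite("pics/w6.png",cv2.resize(im[130:280,180:330],(600,600),interpolation=2))
```

```text
tab z [125.23 148.1  159.33 160.35]
stem end tool z 69.25674643974043
```

View pics/w6.png

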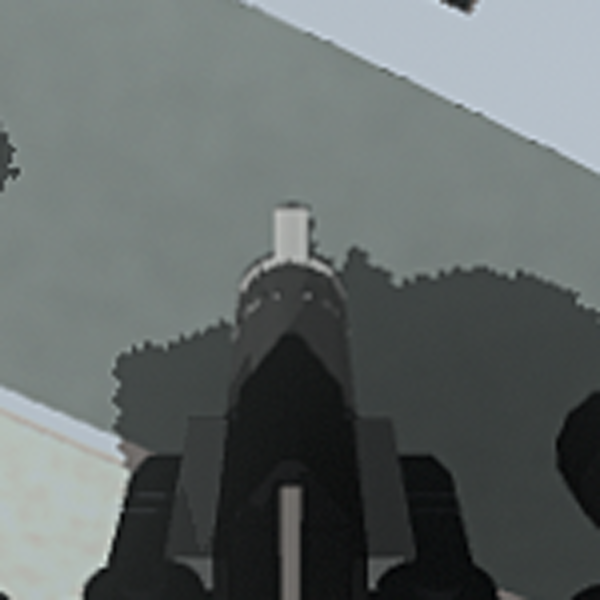

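The stem is down over the shaft, with the washer and tab just below it at (290,235) and aligned with the nose. The force is steady at 18 N, and the stem end's height matches fully home and fully pressed.

```bash
python3 -c "
from cell import ctrl
print(ctrl.finish_job())"
```

```text
the job is handed in; nothing more can be done
None
```

The knob is seated fully home on the D-shaft, the shaft is pressed onto its stop at a steady 18 N with the knob still gripped, and the job is handed in at about 14 s.

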